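Fit the four-hole carrier plate on the turntable studs and latch it

ROBOT

A 6-joint arm with a two-finger parallel gripper is mounted at the origin on the work surface. World frame = base frame: x ahead of the robot, y to its left, z up, the work surface at z = 0. Lengths are in m, angles in rad, forces in N, time in s.
With the tool pointing down it reaches from about 0.3 to 0.85 m from the base axis. Payload 4.2 kg.
Tool frame: the origin (TCP) lies at the very end of the fingers, on their centre line; the grasp point (between the pads) lies 19 mm behind it; z points along the fingers, y is the direction in which the jaws open and shut (so a half turn about z gives the same grasp; the last joint's range is limited). The gripper opens to 91 mm and grips with 3 to 60 N. Pads are 32 mm wide; open, the fingers measure 118 mm over their backs; the gripper's body (76 mm by 178 mm) begins 60 mm behind the grasp point.
Start: joints at [1.125, 0.32, 1.565, -0, 1.257, -0.02], TCP at [0.238, 0.524, 0.214] pointing down, gripper open.
Joint ranges: [-3.11, 3.11], [-0.84, 2.01], [0.21, 2.61], [-1.34, 4.49], [0.05, 2.63], [-2.56, 2.56]. Speed limits (rad/s): [2.57, 2.57, 3.14, 3.14, 3.14, 3.14].

INTERFACE

Orientations are given as a unit quaternion [x, y, z, w].
In Python, from workcell import manip, camera, camera_params gives the robot as it stands.
- The arm moves only by the tool carry_out, never from a script. Its argument "series" is a list that holds one entry, the list of rows, each a list of 4 numbers: the shift along the tool's x, y, z in mm, then the turn about the tool's z in degrees. In form: [[[tx, ty, tz, spin], ...]]. A call has 1 to 10 rows; each row is the pose to reach, as a shift and turn from the pose commanded when the call began, along the tool's axes at that moment; what a row does not reach only later rows make up. A row lasts 1/8 s, in which the tool goes at most 62.5 mm and 10.7 degrees, less where a joint would pass 70% of its speed; a pose out of reach is approached as far as the arm can. A call with a gripper value outside its range is refused whole. "gripper" is the opening, from 0 (shut) to 1 (fully open), set as the call begins (left out, the last holds). The fingers move at their own pace and stop on an object; "grip_force" is the grip in N (left out, the last holds). Time passes only in rows, so rows that repeat a pose let the fingers close. It gives the time, the measured TCP pose, the force and the opening at its end, in the units of the state.
- manip.observe(): the state, without advancing time (a new reading comes with each control period).
- camera(name): name is "scene" or "top" or "wrist"; returns (picture, depth): 480x640x3 uint8, red, green, blue; 480x640 float32, m along the optical axis (not along the pixel's ray), 0 where there is no reading.
- camera_params(name): a dict with "K" (3x3 intrinsics, pixels), "rvec" (rotation vector, rad) and "tvec" (3), from world to camera coordinates, as OpenCV has them; the wrist camera has in their place "tool_from_camera" (4x4, takes a point from camera to tool coordinates, whose origin is the TCP and whose axes are the flange's). Camera axes: x right, y down, z forward; pixel columns grow to the right and rows downward; lengths in m; the calibration is good to about 2 mm. A picture is of the moment at which its call begins: read the wrist's pose just before it. camera_params takes no time and is no camera call.
- manip.job_done(): hands the job in, once; it reports no verdict.
The state is a dict: "t": time; "joint_positions": joint angles; "dq": joint speeds; "effort": joint torques, N m; "eef_pos": TCP position; "orientation": TCP orientation; "force": force on the tool from outside, world axes, zero at the start; "wrist_torque": the same for the moment, N m; "opening": finger opening in m.
Only numpy, scipy, OpenCV 4.12 (cv2) and the standard library are available. Lean on these libraries where they do the work, as an engineer would, in place of code of your own. Each camera call takes 0.05 s, during which the arm holds its last target. There are 200 camera calls.

TASK

Fit the round carrier plate that has four holes onto the small turntable: centre it on the pilot, turn it until all four studs enter its holes, and let it slide down flush onto the hub, gently and without forcing it. Then swing the latch fully shut over the plate's rim and let go. Leave the other plate and the tools, bowl and oil can on the bench where they are.

Things in the scene. Friction and masses are not known exactly. Their poses are not given: they have to be found in the camera images.
- plate_grip (a point): centre of the handle bar of the four-hole carrier plate (loose, about 0.4 kg, lying flat on the bench, handle up). Dark bridge handle: bar 72 mm long (along x), 16 wide (y), 16 high, on two end posts 10 mm wide, 31 mm either side of the middle. The bar's centre is 42 mm above the plate's underside; 22 mm of open gap under the bar. z is up.
- plate_base (a point): centre of that plate's underside, same axes. Aluminium disc 114 mm across, 12 mm thick. Four through holes of 11.5 mm, 40 mm from the axis, on the diagonals (45 degrees from the handle); a 22.5 mm through bore in the centre, under the bar. Any of the four quarter turns fits.
- seat (a point): centre of the turntable hub's flat steel face (104 mm across), on which the plate's underside must rest; 70 mm above the bench. z up; x and y are the fixed stand's, NOT the studs'. Pressing or pushing the plate against hub, studs or stand with more than 60 N in all (side loads included) damages them; 4 to 10 N is plenty.
- pilot_tip (a point): top of the fixed pilot pin at the hub's centre: 20 mm across, 23 mm high, the top 7 mm tapering to 10 mm. Around it, 40 mm from the axis and 90 degrees apart, four studs 9 mm across and 12 mm high (top 3 mm tapering to 6 mm). A plate on the pilot but not lined up rests on the stud tops, its underside 12 mm above the hub's face.
- stand: the fixed grey turntable stand; origin under the hub's axis on the bench, foot 130 mm across, latch on its +y side. The hub is braked solid, turned by an unmeasured 7 to 49 degrees anticlockwise (from above) from where its studs would lie on the stand's diagonals: a plate that fits has its handle 7 to 49 degrees anticlockwise from the stand's x or y axis. See or feel for it.
- latch (a joint): swing latch, a flat bar 15 mm wide and 10 thick on an upright pivot 73 mm from the hub's axis along the stand's +y. 0: open, nose along the stand's -x, tail along +x; grows anticlockwise from above to 1.57: fully shut (stop), nose over the plate's rim, tail pointing away from the hub (+y). Underside 14.5 mm above the hub's face, so an unseated plate blocks it. Stays where left.
- latch_pin (a point): point on the axis of the upright steel pin on the latch's tail, for pushing or gripping: 45 mm from the latch's pivot and 112 mm above the bench. The pin is 14 mm across and stands free from 95 to 124 mm above the bench. It takes about 2 N to move.
- spare_grip (a point): centre of the handle bar of the other, loose plate: same disc and handle, but three small holes (8 mm, 30 mm from the axis) and no bore. Not to be moved.
- pliers_a: locking pliers lying on the bench, 220 mm long, 14 mm high. Not to be moved.
- pliers_b: a second pair of the same pliers. Not to be moved.
- bowl: steel bowl, 150 mm across, 50 mm high. Not to be moved.
- grinder: hand-held air grinder lying on a rubber pad, 180 mm long, 45 mm high. Not to be moved.
- driver: screwdriver lying on the bench. Not to be moved.
- oil: white oil can, 52 mm across, 100 mm high. Not to be moved.
Mind the look-alikes: they are no part of the job. Leave any black or pink look-alike of the stand alone.

How it is judged:
On the way, in this order (a step that is already met when the one before it is completed fails the run):
1. the four-hole plate sits fully down on the hub with the studs in its holes (z of plate_grip in the frame of seat below 0.0445 m and horizontal distance between plate_grip and seat below 0.004 m and angle between plate_grip's own z axis and vertical below 0.05 rad), for 0.2 s.
2. the latch is swung shut over the seated plate (all of step 1 and value of joint latch above 1.4 rad), for 0.2 s.
At the end, for the whole second after the job is handed in: The four-hole plate lies flush on the turntable hub (underside within 2.5 mm of the hub's face, within 4 mm of its axis, within 0.05 rad of level), all four studs in its holes; the latch is shut (joint above 1.40 rad) over its rim; plate and latch are at rest and released (all of step 2 and linear speed of plate below 0.01 m/s and velocity of joint latch below 0.05 rad/s); the robot touches nothing.
It fails at once if the plate is pressed or pushed against the turntable with more than 60 N (contact force between plate and stand above 60 N).
It fails at once if the other plate, or any of the tools, the bowl or the oil can, is moved by more than 30 mm (distance of any of spare_grip, pliers_a, pliers_b, bowl, grinder, driver, oil from where it was at the start of the episode above 0.03 m).
It also fails if it takes over 72 s, if anything falls off the work surface, if the arm or the gripper's body presses on something with over 40 N, if the wrist force passes 120 N, or if a joint passes its speed limit or range.

## Working session

There is one attempt and no reset: what is moved stays moved. The work goes in short steps, Python scripts to look and compute and a tool call to move; the robot and the scene stay as the last step left them, time stands still between calls to the robot, and variables do not carry over. Pictures are saved under pics/ and viewed, about 8 in all and at most 12, crops included, and the job is handed in when it is done.

Besides the shell and the picture viewer there is one more tool, called after "Emit:" as name(argument=value, ...) on one line, values as JSON. carry_out: Moves the arm, as the interface text tells. Its arguments: {"type":"object","properties":{"series":{"type":"array","items":{"type":"array","items":{"type":"array","items":{"type":"number"}}}},"gripper":{"type":"number"},"grip_force":{"type":"number"}},"required":["series"]}

```bash
mkdir -p pics; ls
cat > h.py <<'E'
import numpy as np, cv2
from scipy.spatial.transform import Rotation as R
from workcell import manip, camera, camera_params
def T_wc(name, st=None):
    p=camera_params(name)
    if 'rvec' in p:
        M=np.eye(4); M[:3,:3]=cv2.Rodrigues(np.array(p['rvec'],float))[0]; M[:3,3]=np.ravel(p['tvec']); return np.linalg.inv(M),np.array(p['K'])
    st=st or manip.observe()
    M=np.eye(4); M[:3,:3]=R.from_quat(st['orientation']).as_matrix(); M[:3,3]=st['eef_pos']
    return M@np.array(p['tool_from_camera']),np.array(p['K'])
def snap(name):
    st=manip.observe(); T,K=T_wc(name,st); im,d=camera(name)
    np.savez(f'pics/{name}.npz',im=im,d=d,T=T,K=K); return im,d,T,K
def load(name):
    z=np.load(f'pics/{name}.npz'); return z['im'],z['d'],z['T'],z['K']
def world(u,v,T,K,d=None,z=None):
    r=np.linalg.inv(K)@[u,v,1.]; 
    if z is None:
        dd=d[int(v)-1:int(v)+2,int(u)-1:int(u)+2]; c=r*np.median(dd[dd>0])
    else:
        w=T[:3,:3]@r; c=r*(z-T[2,3])/w[2]
    return T[:3,:3]@c+T[:3,3]
def pix(p,T,K):
    c=np.linalg.inv(T)@np.r_[p,1]; q=K@c[:3]; return q[:2]/q[2]
def save(im,f,crop=None,s=1):
    if crop: u0,v0,u1,v1=crop; im=im[v0:v1,u0:u1]
    cv2.imwrite('pics/'+f,cv2.cvtColor(cv2.resize(im,None,fx=s,fy=s,interpolation=cv2.INTER_CUBIC),cv2.COLOR_RGB2BGR))
E
python3 - <<'E'
from h import *
s=manip.observe(); print(s)
for n in('top','scene'):
    im,d,T,K=snap(n); save(im,n+'0.png'); print(n,T[:3,3],K[0,0])
print(camera_params('wrist')['tool_from_camera'])
E
```

```text
pics
{'t': 0.0, 'joint_positions': array([ 1.12501162e+00,  3.20274677e-01,  1.56565045e+00, -9.56507591e-06,
        1.25741729e+00, -1.99926304e-02]), 'dq': array([ 0.00161083,  0.00046127,  0.00011847,  0.00012346, -0.00067525,
       -0.0014005 ]), 'effort': array([ 7.98124383e-04, -4.12457907e+01, -2.31970060e+01,  7.26225972e-02,
        4.57828282e-02, -1.55576595e-04]), 'eef_pos': array([0.23728082, 0.52320664, 0.21314128]), 'orientation': array([ 2.11289909e-01,  9.77423045e-01, -8.52312753e-04, -1.97487645e-04]), 'force': array([ 0.03837322,  0.19252658, -1.09250087]), 'wrist_torque': array([-0.00410053, -0.04133394, -0.00583058]), 'opening': 0.09112942258169686}
top [0.44268738 0.06501693 1.14573085] 436.27341665819074
scene [1.0773222  0.68313624 0.77229774] 512.596491761203
[[ 9.05882187e-04 -9.69334704e-01 -2.45742572e-01  6.85721825e-02]
 [ 9.99999428e-01  1.01771891e-03 -3.28101844e-04  3.40559935e-04]
 [ 5.68137368e-04 -2.45742135e-01  9.69335071e-01 -1.69223920e-01]
 [ 0.00000000e+00  0.00000000e+00  0.00000000e+00  1.00000000e+00]]
```

View pics/top0.png

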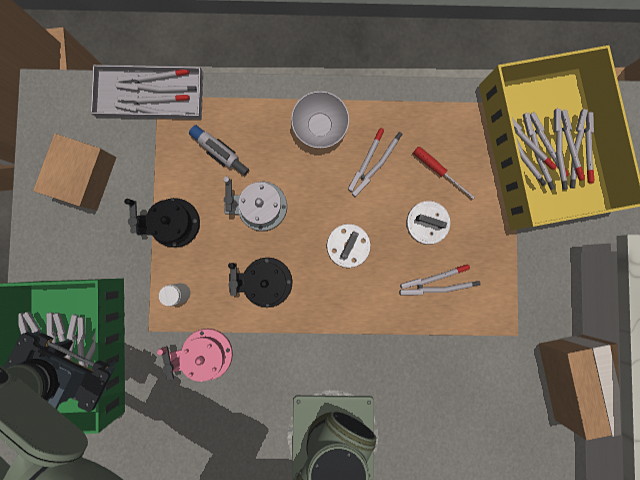

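Candidates: plates are at (348,245) and (429,222). Stands are grey at (262,205), black at (267,282) and (172,222), and pink at (203,355). I'll check plates and grey stand in one close crop.

Run:
```python
from h import *
im,d,T,K=load('top')
save(im,'top1.png',(215,170,455,275),3.3)
for u,v,z in[(348,245,.05),(429,222,.05),(262,203,.093),(227,183,.112),(227,207,.1)]:
    print((u,v),world(u,v,T,K,z=z).round(3),world(u,v,T,K,d=d).round(3))
```

```text
(348, 245) [ 0.489 -0.03   0.05 ] [ 0.489 -0.03   0.05 ]
(429, 222) [ 0.551 -0.234  0.05 ] [ 0.551 -0.235  0.05 ]
(262, 203) [0.587 0.184 0.093] [0.587 0.184 0.087]
(227, 183) [0.631 0.266 0.112] [0.631 0.266 0.109]
(227, 207) [0.575 0.267 0.1  ] [0.575 0.268 0.096]
```

View pics/top1.png

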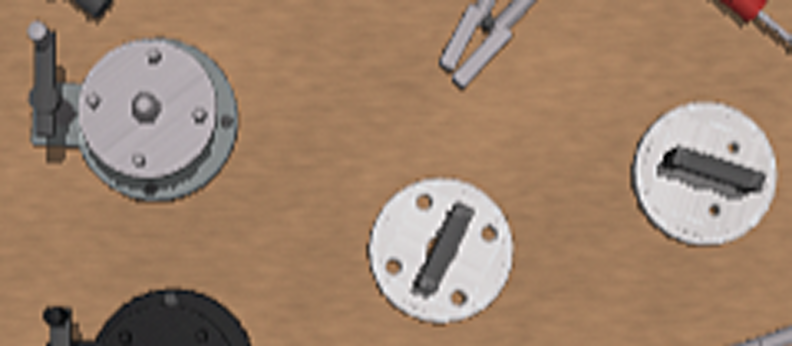

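The left plate (top view 348,245) shows four diagonal holes, so it's the target. The right one (429,222) has small holes and is the spare. The grey stand has studs visible and its latch is open with the pin at +x. Next I compute angles and the approach.

```bash
cat >> h.py <<'E'
def yaw(st): 
    x=R.from_quat(st['orientation']).as_matrix()[:,0]; return np.degrees(np.arctan2(x[1],x[0]))
def plan(p,hand_yaw):
    """shift in tool axes (mm) to TCP p, spin so tool x (or -x) lies along hand_yaw"""
    st=manip.observe(); M=R.from_quat(st['orientation']).as_matrix()
    dlt=M.T@(np.array(p)-st['eef_pos'])*1e3
    s=-(hand_yaw-yaw(st)); s=(s+90)%180-90
    j=np.degrees(st['joint_positions'][5]); print('shift',dlt.round(1),'spin',round(s,1),'yaw',round(yaw(st),1),'j6',round(j,1),'tcp',st['eef_pos'].round(4)); return dlt,s
E
python3 - <<'E'
from h import *
im,d,T,K=load('top')
w=lambda u,v,z:world(215+(u+.5)/3.3-.5,170+(v+.5)/3.3-.5,T,K,z=z)[:2]
S=[w(*p,.082) for p in[(154,56),(93,101),(139,160),(199,115)]]
c=np.mean(S,0); print('hub',c,w(146,106,.093),[np.linalg.norm(s-c).round(4) for s in S],[np.degrees(np.arctan2(*(s-c)[::-1])).round(1) for s in S])
H=[w(*p,.012) for p in[(424,201),(489,233),(458,297),(393,267)]]
c=np.mean(H,0); print('plate',c,[np.linalg.norm(s-c).round(4) for s in H],[np.degrees(np.arctan2(*(s-c)[::-1])).round(1) for s in H])
a=w(462,210,.05);b=w(425,290,.05);print('handle',(a+b)/2,np.degrees(np.arctan2(*(a-b)[::-1])))
piv=w(44,103,.095);pin=w(38,30,.124);print('piv',piv,'pin',pin)
plan([c[0],c[1],.16],np.degrees(np.arctan2(*(a-b)[::-1])))
E
```

```text
hub [0.58956495 0.19231008] [0.58947771 0.19121822] [np.float64(0.0393), np.float64(0.0399), np.float64(0.0392), np.float64(0.0395)] [np.float64(-7.1), np.float64(83.4), np.float64(173.4), np.float64(-96.8)]
plate [ 0.49046517 -0.03387494] [np.float64(0.0405), np.float64(0.0402), np.float64(0.0397), np.float64(0.0404)] [np.float64(19.9), np.float64(-70.3), np.float64(-159.8), np.float64(110.9)]
handle [ 0.48852501 -0.03248991] -24.27240036309329
piv [0.59025803 0.26569536] pin [0.63869369 0.26583311]
shift [-460.7 -402.7   53.8] spin -0.1 yaw 155.6 j6 -1.1 tcp [0.2373 0.5233 0.2132]
```

Emit:
carry_out(series=[[[-46, -40, 0, 0], [-92, -80, 0, 0], [-138, -120, 5, 0], [-184, -160, 10, 0], [-230, -200, 15, 0], [-276, -240, 20, 0], [-322, -280, 30, 0], [-368, -320, 40, 0], [-414, -360, 48, 0], [-461, -403, 54, 0]]])

```text
t: 1.35
eef_pos: [0.4906, -0.0343, 0.1595]
orientation: [0.211, 0.977, 0.0, -0.0]
force: [0.9, 0.6, -0.7]
opening: 0.0909
```

Emit:
carry_out(series=[[[0, 0, 0, 0], [0, 0, 0, 0]]])

```text
t: 1.6
eef_pos: [0.4897, -0.0321, 0.1597]
orientation: [0.212, 0.977, 0.0, -0.001]
force: [-0.6, -0.1, -0.9]
opening: 0.0912
```

Run:
```python
from h import *
plan([.4900,-.0334,.023],-24.7); s=manip.observe();print(s['t'],s['force'])
im,d,T,K=snap('wrist'); save(im,'w0.png')
print(pix([.49,-.033,.05],T,K))
```

```text
shift [ -1.1  -1.  136.7] spin 0.3 yaw 155.6 j6 -70.7 tcp [ 0.4897 -0.0321  0.1597]
1.6 [-0.57533507 -0.07524451 -0.89257912]
[311.8835617  239.01353963]
```

View pics/w0.png

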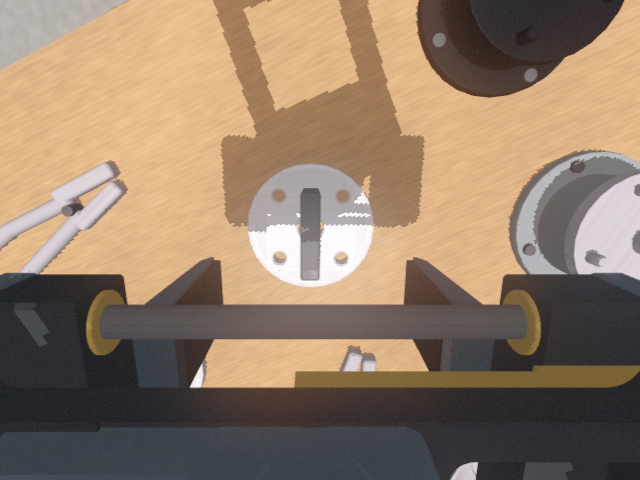

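Wrist view: handle from (311,188) to (310,280), four holes around (310,226), aligned with the jaws. I refine from those and descend.

Run:
```python
from h import *
im,d,T,K=load('wrist')
a=world(310.5,189,T,K,z=.05)[:2];b=world(310.5,280,T,K,z=.05)[:2];print((a+b)/2,np.linalg.norm(a-b),np.degrees(np.arctan2(*(b-a)[::-1])))
H=np.array([world(u,v,T,K,z=.012)[:2] for u,v in[(279,195),(343,195),(280.5,257),(341,257)]]);print(H.mean(0),np.linalg.norm(H-H.mean(0),axis=1))
p=(H.mean(0)+(a+b)/2)/2; plan([*p,.025],-24.7)
```

```text
[ 0.48726398 -0.03295737] 0.07382550380686378 -24.49074071274569
[ 0.48778904 -0.03313288] [0.03960469 0.03982083 0.0395561  0.03933806]
shift [  1.1  -2.3 134.9] spin 0.3 yaw 155.6 j6 -70.7 tcp [ 0.4896 -0.0315  0.1599]
```

Emit:
carry_out(series=[[[1, -2, 40, 0], [1, -2, 80, 0], [1, -2, 110, 0], [1, -2, 125, 0], [1, -2, 135, 0], [1, -2, 136, 0]]])

```text
t: 2.4
eef_pos: [0.4882, -0.0328, 0.024]
orientation: [0.21, 0.978, 0.0, -0.0]
force: [0.5, 1.1, -0.1]
opening: 0.0909
```

Emit:
carry_out(series=[[[0, 0, 0, 0], [0, 0, 0, 0], [0, 0, 0, 0], [0, 0, 0, 0], [0, 0, 0, 0], [0, 0, 0, 0]]], gripper=0, grip_force=30)

```text
t: 3.15
eef_pos: [0.4886, -0.0338, 0.0241]
orientation: [0.211, 0.977, 0.0, 0.0]
force: [-0.3, -0.9, -0.3]
opening: 0.0343
```

Emit:
carry_out(series=[[[0, 0, -10, 0], [0, 0, -40, 0], [0, 0, -80, 0], [0, 0, -120, 0], [0, 0, -130, 0], [0, 0, -130, 0]]])

```text
t: 3.9
eef_pos: [0.4886, -0.0338, 0.1544]
orientation: [0.211, 0.977, 0.0, 0.0]
force: [1.1, -0.2, -0.6]
opening: 0.0003
```

Run:
```python
from h import *
s=manip.observe();print(s['t'],s['force'],s['opening'],s['wrist_torque'])
plan([.5895,.1918,.16],-51.9)
```

```text
3.9 [ 1.10237905 -0.19231472 -0.59571333] 0.0003473335219479926 [-0.03669862 -0.00279655  0.03158955]
shift [  1.2 247.2  -5.5] spin 27.5 yaw 155.6 j6 -70.9 tcp [ 0.4886 -0.0338  0.1544]
```

The fingers hadn't finished closing before I lifted. I'll reopen, check numerically that the plate hasn't moved, and regrasp.

Emit:
carry_out(series=[[[0, 0, -5, 0], [0, 0, -5, 0], [0, 0, -5, 0], [0, 0, -5, 0], [0, 0, -5, 0], [0, 0, -5, 0], [0, 0, -5, 0], [0, 0, -5, 0], [0, 0, -5, 0], [0, 0, -5, 0]]], gripper=1)

```text
t: 5.15
eef_pos: [0.4886, -0.0338, 0.1591]
orientation: [0.211, 0.977, 0.0, 0.0]
force: [0.3, 0.4, 0.6]
opening: 0.0911
```

Run:
```python
from h import *
im,d,T,K=snap('wrist')
v,u=np.mgrid[150:300,230:400]; r=np.stack([u,v,np.ones_like(u)],-1)@np.linalg.inv(K).T*d[150:300,230:400,None]
P=(r@T[:3,:3].T+T[:3,3]).reshape(-1,3)
m=(abs(P[:,2]-.05)<.004); Q=P[m][:,:2].astype(np.float32); print(m.sum(),cv2.minAreaRect(Q), np.ptp(P[m],axis=0))
plan([*cv2.minAreaRect(Q)[0],.024],-24.5)
print(manip.observe()['opening'])
```

```text
1759 ((0.48900166153907776, -0.033819492906332016), (0.015865784138441086, 0.07188466936349869), 65.26817321777344) [0.0703927  0.04287227 0.00487006]
shift [-4.000e-01  1.000e-01  1.351e+02] spin 0.1 yaw 155.6 j6 -70.9 tcp [ 0.4886 -0.0338  0.1591]
0.09107624405948005
```

The plate hasn't moved: bar centre (0.489, -0.034), 72 by 16 mm.

Emit:
carry_out(series=[[[0, 0, 45, 0], [0, 0, 90, 0], [0, 0, 120, 0], [0, 0, 135, 0], [0, 0, 135, 0]]])

```text
t: 5.82
eef_pos: [0.4878, -0.0337, 0.0231]
orientation: [0.211, 0.977, -0.0, -0.001]
force: [1.0, 0.4, 1.0]
opening: 0.0908
```

Emit:
carry_out(series=[[[0, 0, 0, 0], [0, 0, 0, 0], [0, 0, 0, 0], [0, 0, 0, 0], [0, 0, 0, 0], [0, 0, 0, 0], [0, 0, 0, 0], [0, 0, 0, 0], [0, 0, 0, 0], [0, 0, 0, 0]]], gripper=0, grip_force=30)

```text
t: 7.08
eef_pos: [0.4885, -0.0339, 0.0241]
orientation: [0.211, 0.977, -0.0, -0.0]
force: [-0.7, -0.0, 0.3]
opening: 0.0159
```

Emit:
carry_out(series=[[[0, 0, -10, 0], [0, 0, -40, 0], [0, 0, -80, 0], [0, 0, -120, 0], [0, 0, -135, 0], [0, 0, -135, 0]]])

```text
t: 7.82
eef_pos: [0.4885, -0.0337, 0.1592]
orientation: [0.211, 0.977, 0.0, 0.0]
force: [0.3, -1.3, -5.9]
opening: 0.0153
```

Run:
```python
from h import *
s=manip.observe();print(s['t'],s['force'],s['opening'],s['wrist_torque'])
plan([.5895,.1918,.16],-51.9)
```

```text
7.825 [ 0.31747958 -1.3482622  -5.88807419] 0.015337656527954324 [ 0.00756536 -0.01221658  0.01328543]
shift [  1.2 247.1  -0.7] spin 27.5 yaw 155.6 j6 -70.9 tcp [ 0.4885 -0.0337  0.1592]
```

Grasped: opening 15 mm, about 5 N of weight. I stop short of the hub for a close wrist look at the studs.

Emit:
carry_out(series=[[[-15, 40, 0, 0], [-30, 80, 0, 0], [-40, 107, 0, 0], [-40, 107, 0, 0], [-40, 107, 0, 0]]])

```text
t: 8.45
eef_pos: [0.5675, 0.0468, 0.1569]
orientation: [0.211, 0.977, -0.001, -0.002]
force: [-0.0, 0.3, -5.5]
opening: 0.0159
```

Run:
```python
from h import *
im,d,T,K=snap('wrist'); u,v=pix([.5895,.192,.08],T,K); print(u,v,K[0,0],manip.observe()['eef_pos'])
u0=int(min(max(u-100,0),440));v0=int(max(v-110,0)); print(u0,v0); save(im,'w1.png',(u0,v0,u0+200,v0+150),4)
```

```text
521.8702104767955 192.96929895344527 362.9899892625009 [0.56769041 0.04659832 0.15747683]
421 82
```

View pics/w1.png

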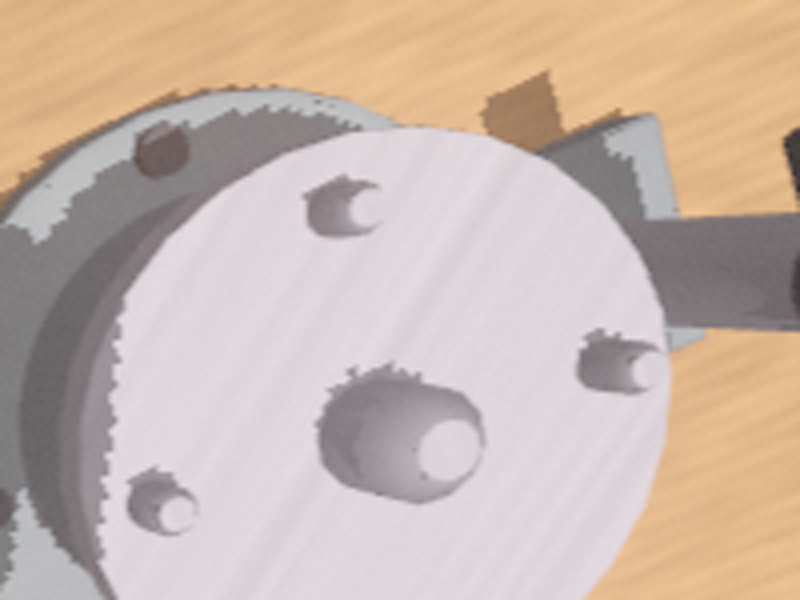

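The crop shows three stud tops at (368,210), (648,369) and (180,512), and the pilot tip at (450,449).

Run:
```python
from h import *
from scipy.optimize import least_squares
im,d,T,K=load('wrist')
w=lambda u,v,z:world(421+(u+.5)/4-.5,82+(v+.5)/4-.5,T,K,z=z)[:2]
pt=w(450,449,.093); S=np.array([w(*p,.082) for p in[(368,210),(648,369),(180,512)]])
print('pilot',pt,'depth z',world(421+530/4,82+300/4,T,K,d=d)); 
for s in S: print(np.linalg.norm(s-pt).round(4),np.degrees(np.arctan2(*(s-pt)[::-1])).round(2))
ids=np.array([2,1,3]) # stud angle phi+90k
best=None
for perm in __import__('itertools').permutations(range(4),3):
    f=lambda q:(np.c_[q[0]+.04*np.cos(q[2]+np.pi/2*np.array(perm)),q[1]+.04*np.sin(q[2]+np.pi/2*np.array(perm))]-S).ravel()
    r=least_squares(f,[*pt,-.12]); 
    if best is None or r.cost<best.cost: best=r
print('fit',best.x[:2],np.degrees(best.x[2]),np.abs(best.fun).max(), 'handle',(np.degrees(best.x[2])+45)%90)
```

```text
pilot [0.5886235  0.19225411] depth z [0.5782465  0.22418627 0.06888009]
0.0392 173.86
0.0393 83.4
0.0394 -96.65
fit [0.58886411 0.19208649] -186.5324082759748 0.0007648053963395518 handle 38.4675917240252
```

Run:
```python
from h import *
plan([.5885,.1923,.14],-51.6)
```

```text
shift [ 41.2 141.3  17.3] spin 27.2 yaw 155.6 j6 -62.0 tcp [0.5677 0.0466 0.1575]
```

Emit:
carry_out(series=[[[10, 40, 0, 7], [20, 80, 5, 14], [30, 110, 10, 21], [38, 130, 15, 25], [41, 141, 17, 27.2], [41, 141, 17, 27.2], [41, 141, 17, 27.2], [41, 141, 17, 27.2]]])

```text
t: 9.5
eef_pos: [0.59, 0.1916, 0.1423]
orientation: [0.436, 0.9, -0.0, 0.0]
force: [0.7, -0.5, -5.5]
opening: 0.016
```

Run:
```python
from h import *
plan([.5885,.1923,.106],-51.6);s=manip.observe();print(s['t'],s['force'],s['wrist_torque'])
```

```text
shift [ 1.5 -0.7 36.3] spin -0.0 yaw 128.4 j6 -21.4 tcp [0.59   0.1916 0.1423]
9.5 [ 0.65826486 -0.49434685 -5.52538857] [-0.0604635  -0.02443316  0.04818528]
```

Emit:
carry_out(series=[[[1, -0.5, 8, 0], [1, -0.5, 16, 0], [1, -0.5, 22, 0], [1, -0.5, 26, 0], [1, -0.5, 30, 0], [1, -0.5, 30, 0]]])

```text
t: 10.25
eef_pos: [0.5889, 0.1929, 0.1118]
orientation: [0.435, 0.9, -0.0, -0.0]
force: [0.3, -0.2, -5.0]
opening: 0.0156
```

Emit:
carry_out(series=[[[0, 0, 1, 0], [0, 0, 2, 0], [0, 0, 3, 0], [0, 0, 4, 0], [0, 0, 4, 0]]])

```text
t: 10.88
eef_pos: [0.589, 0.1929, 0.108]
orientation: [0.435, 0.9, -0.0, -0.0]
force: [0.5, -0.1, -5.2]
opening: 0.0161
```

Emit:
carry_out(series=[[[0, 0, 1, 0], [0, 0, 2, 0], [0, 0, 3, 0], [0, 0, 3, 0]]])

```text
t: 11.38
eef_pos: [0.589, 0.1929, 0.105]
orientation: [0.435, 0.9, -0.0, -0.0]
force: [0.0, -0.6, -5.8]
opening: 0.016
```

Emit:
carry_out(series=[[[0, 0, 1, 0], [0, 0, 2, 0], [0, 0, 3, 0], [0, 0, 3, 0]]])

```text
t: 11.88
eef_pos: [0.589, 0.1929, 0.102]
orientation: [0.435, 0.9, -0.0, -0.0]
force: [-0.4, -0.3, -5.7]
opening: 0.0161
```

The plate underside is now past the stud tops (TCP below 0.106) with no contact force, so the studs are entering.

Emit:
carry_out(series=[[[0, 0, 1, 0], [0, 0, 2, 0], [0, 0, 3, 0], [0, 0, 4, 0], [0, 0, 5, 0], [0, 0, 5, 0]]])

```text
t: 12.62
eef_pos: [0.589, 0.1929, 0.097]
orientation: [0.435, 0.9, -0.0, -0.0]
force: [0.2, -0.5, -5.6]
opening: 0.0155
```

Emit:
carry_out(series=[[[0, 0, 0.5, 0], [0, 0, 1, 0], [0, 0, 1.5, 0], [0, 0, 2, 0], [0, 0, 2, 0]]])

```text
t: 13.25
eef_pos: [0.5891, 0.1929, 0.0951]
orientation: [0.435, 0.9, 0.0, -0.0]
force: [0.1, -0.1, -5.1]
opening: 0.0155
```

Emit:
carry_out(series=[[[0, 0, 0.5, 0], [0, 0, 1, 0], [0, 0, 1.2, 0], [0, 0, 1.2, 0]]])

```text
t: 13.75
eef_pos: [0.5891, 0.1929, 0.0944]
orientation: [0.435, 0.9, 0.0, 0.0]
force: [-1.6, -0.5, -0.1]
opening: 0.0158
```

Contact reached at TCP 0.0944, flush as expected, with about 5 N carried by the hub. I release.

Emit:
carry_out(series=[[[0, 0, 0.5, 0], [0, 0, 0.5, 0], [0, 0, 0.5, 0], [0, 0, 0.5, 0], [0, 0, 0.5, 0], [0, 0, 0.5, 0], [0, 0, 0.5, 0], [0, 0, 0.5, 0], [0, 0, 0.5, 0]]], gripper=0.75)

```text
t: 14.88
eef_pos: [0.5891, 0.1929, 0.0934]
orientation: [0.435, 0.9, 0.0, 0.0]
force: [0.1, -0.5, -0.6]
opening: 0.0682
```

Emit:
carry_out(series=[[[0, 0, -10, 0], [0, 0, -50, 0], [0, 0, -90, 0], [0, 0, -110, 0], [0, 0, -110, 0], [0, 0, -110, 0]]])

```text
t: 15.62
eef_pos: [0.5885, 0.1928, 0.2025]
orientation: [0.435, 0.9, -0.001, -0.001]
force: [-0.3, 1.2, 0.2]
opening: 0.0684
```

Run:
```python
from h import *
s=manip.observe();print(s['t'],s['force'],s['opening'])
im,d,T,K=snap('wrist'); save(im,'w2.png',None,1.2)
v,u=np.mgrid[0:480,0:640]; r=np.stack([u,v,np.ones_like(u)],-1)@np.linalg.inv(K).T*d[...,None]
P=(r@T[:3,:3].T+T[:3,3]).reshape(-1,3); P=P[(d.ravel()>.1)&(np.hypot(P[:,0]-.589,P[:,1]-.1925)<.055)]
m=abs(P[:,2]-.12)<.006; print('bar z',np.median(P[m,2]),cv2.minAreaRect(P[m,:2].astype(np.float32)))
m=abs(P[:,2]-.084)<.01; print('disc z',np.median(P[m,2]),np.linalg.lstsq(np.c_[P[m,:2],np.ones(m.sum())],P[m,2],rcond=None)[0])
plan([.6375,.2655,.14],0)
```

```text
15.625 [-0.30620007  1.24411911  0.1523227 ] 0.06840614026654888
bar z 0.11825991801802474 ((0.5898656249046326, 0.19305044412612915), (0.015830183401703835, 0.07253945618867874), 38.733551025390625)
disc z 0.08034555520716069 [-0.00215354  0.00112655  0.08135137]
shift [26.5 83.9 62. ] spin -51.6 yaw 128.4 j6 -21.3 tcp [0.5883 0.1927 0.2021]
```

View pics/w2.png

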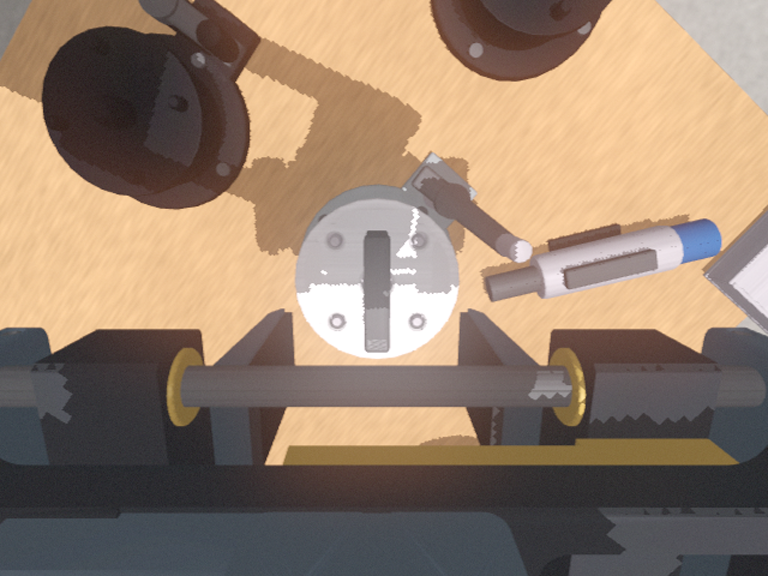

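Wrist view 2: the handle is centred, studs show inside all four holes ((335,241), (417,241), (337,321), (417,321)), the disc is level, and the latch pin is at (519,250). Now locate the pin and latch.

Run:
```python
from h import *
im,d,T,K=load('wrist')
p=world(519/1.2,249/1.2,T,K,z=.124); print('pin',p,'depth',world(519/1.2,249/1.2,T,K,d=d))
h=np.array([.5892,.1926]);a=np.degrees(np.arctan2(*(p[:2]-h)[::-1]));print('from hub',np.linalg.norm(p[:2]-h),np.hypot(.073,.045),a,'expected',np.degrees(np.arctan2(73,45)))
plan([*p[:2],.15],45)
```

```text
pin [0.63478292 0.26714358 0.124     ] depth [0.63512082 0.26722033 0.12305184]
from hub 0.08737590528319675 0.08575546629807337 58.554482260152156 expected 58.348727113287374
shift [29.4 82.8 52. ] spin 83.4 yaw 128.4 j6 -21.3 tcp [0.5883 0.1927 0.2021]
```

Emit:
carry_out(series=[[[10, 30, 5, 10], [20, 55, 10, 20], [29, 82, 20, 30], [29, 82, 30, 40], [29, 82, 40, 50], [29, 82, 50, 60], [29, 82, 52, 70], [29, 82, 52, 80], [29, 82, 52, 83.4], [29, 82, 52, 83.4]]], gripper=0.5)

```text
t: 16.92
eef_pos: [0.6347, 0.2664, 0.1499]
orientation: [0.924, 0.383, -0.001, -0.0]
force: [-0.1, -0.3, -0.1]
opening: 0.0458
```

Run:
```python
from h import *
plan([.634,.2662,.101],45)
```

```text
shift [-0.5 -0.4 48.9] spin 0.0 yaw 45.0 j6 66.8 tcp [0.6347 0.2664 0.1499]
```

Emit:
carry_out(series=[[[0, 0, 20, 0], [0, 0, 35, 0], [0, 0, 44, 0], [0, 0, 49, 0], [0, 0, 49, 0]]])

```text
t: 17.55
eef_pos: [0.6353, 0.2666, 0.1022]
orientation: [0.924, 0.383, -0.0, -0.0]
force: [-0.7, -0.2, 0.3]
opening: 0.0456
```

Emit:
carry_out(series=[[[0, 0, 0, 0], [0, 0, 0, 0], [0, 0, 0, 0], [0, 0, 0, 0], [0, 0, 0, 0], [0, 0, 0, 0]]], gripper=0, grip_force=10)

```text
t: 18.3
eef_pos: [0.6358, 0.2665, 0.1027]
orientation: [0.924, 0.383, 0.001, 0.0]
force: [1.9, -1.3, 0.3]
opening: 0.0135
```

Run:
```python
from h import *
s=manip.observe(); print(s['t'],s['force'],s['opening'],s['eef_pos'])
M=R.from_quat(s['orientation']).as_matrix()
for a in (8,16,26,36,46,56,66,76,86,92):
    t=np.radians(a); w=45*np.array([np.cos(t)-1,np.sin(t),0]); print(a,(M.T@w).round(1))
```

```text
18.3 [ 1.88829763 -1.34686788  0.31777932] 0.013540398927611975 [0.63579649 0.26653452 0.1026528 ]
8 [ 4.1 -4.7  0. ]
16 [  7.5 -10.   -0. ]
26 [ 10.7 -17.2  -0. ]
36 [ 12.6 -24.8  -0. ]
46 [ 13.2 -32.6  -0. ]
56 [ 12.4 -40.4  -0. ]
66 [ 10.2 -47.9  -0. ]
76 [  6.8 -55.   -0. ]
86 [  2.1 -61.3  -0. ]
92 [ -1.1 -64.7  -0. ]
```

Emit:
carry_out(series=[[[4.1, -4.7, 0, 0], [7.5, -10, 0, 0], [10.7, -17.2, 0, 0], [12.6, -24.8, 0, 0], [13.2, -32.6, 0, 0], [12.4, -40.4, 0, 0], [10.2, -47.9, 0, 0], [6.8, -55, 0, 0], [4.5, -58.5, 0, 0], [4.5, -58.5, 0, 0]]])

```text
t: 19.55
eef_pos: [0.5977, 0.3118, 0.1032]
orientation: [0.924, 0.383, 0.001, -0.0]
force: [3.5, 0.3, 2.0]
opening: 0.0137
```

Emit:
carry_out(series=[[[-2.2, -2.6, 0, 0], [-4, -4.5, 0, 0], [-5, -5.5, 0, 0], [-5, -5.5, 0, 0], [-5, -5.5, 0, 0]]])

```text
t: 20.18
eef_pos: [0.5936, 0.3117, 0.1032]
orientation: [0.924, 0.383, 0.004, 0.001]
force: [11.8, -1.0, 0.6]
opening: 0.0135
```

Force rose to 12 N near 90°, which is consistent with the stop. I release, back off and check.

Emit:
carry_out(series=[[[0, 0, 0, 0], [0, 0, 0, 0], [0, 0, 0, 0], [0, 0, 0, 0], [0, 0, 0, 0], [0, 0, 0, 0]]], gripper=0.5)

```text
t: 20.92
eef_pos: [0.5896, 0.3115, 0.1024]
orientation: [0.924, 0.383, -0.0, -0.0]
force: [0.5, -0.1, -0.7]
opening: 0.0455
```

Emit:
carry_out(series=[[[0, 0, -15, 0], [0, 0, -50, 0], [-50, 0, -90, 0], [-100, 0, -110, 0], [-140, 0, -110, 0], [-140, 0, -110, 0], [-140, 0, -110, 0]]])

```text
t: 21.8
eef_pos: [0.4915, 0.2129, 0.2135]
orientation: [0.924, 0.383, 0.001, -0.0]
force: [0.4, -0.1, 0.2]
opening: 0.0454
```

Run:
```python
from h import *
s=manip.observe();print(s['t'],s['force'],s['opening'],s['eef_pos'])
im,d,T,K=snap('wrist'); save(im,'w3.png',None,1.2)
print('pin exp',pix([.590,.311,.124],T,K)*1.2, 'hub',pix([.589,.1925,.12],T,K)*1.2)
```

```text
21.8 [ 0.407306   -0.05802385  0.20333901] 0.04543902488025115 [0.49151407 0.21293186 0.21347136]
pin exp [375.55758659  44.81362106] hub [515.4436917 204.5112301]
```

View pics/w3.png

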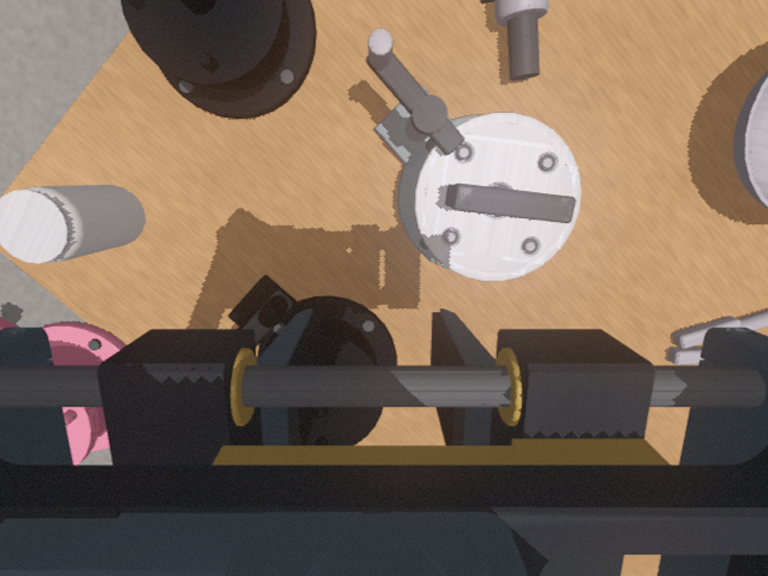

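The view shows the latch nose at (452,143) over the plate rim, the pin at (380,42), and studs in all four holes. I check the latch angle numerically.

Run:
```python
from h import *
im,d,T,K=load('wrist')
p=world(380/1.2,41/1.2,T,K,z=.124);n=world(450/1.2,142/1.2,T,K,z=.0945)
a=world(461/1.2,195/1.2,T,K,z=.12);b=world(566/1.2,210/1.2,T,K,z=.12)
print(p,n,'latch dir',np.degrees(np.arctan2(*(p-n)[:2][::-1])),'hub->pin',np.linalg.norm(p[:2]-[.589,.1925]),'handle c',(a+b)/2)
im,d,T,K=snap('top'); h=(.5892,.1922)
save(im,'top2.png',(205,160,325,250),6)
```

```text
[0.59299021 0.31062479 0.124     ] [0.58972203 0.24441449 0.0945    ] latch dir 87.17413877541686 hub->pin 0.11819216687770966 handle c [0.58902781 0.19410343 0.12      ]
```

View pics/top2.png

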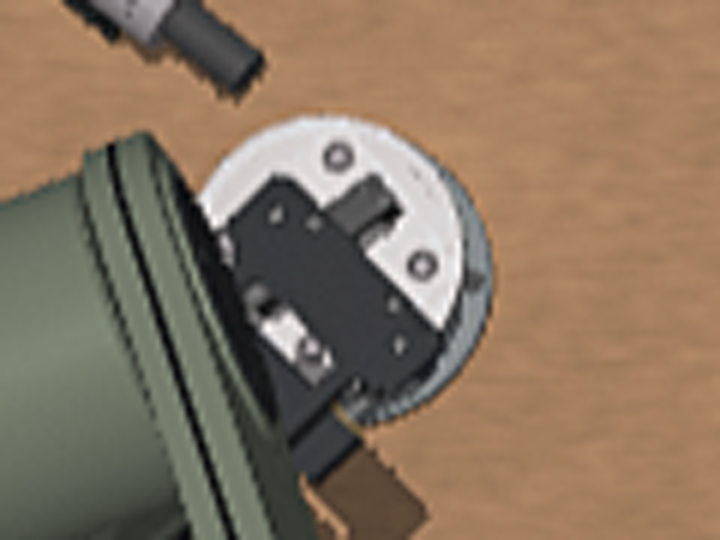

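The top view is blocked by the arm but still shows the plate seated. Pin-to-hub distance is 118.2 mm (118 expected), and the latch is at about 87°, past the 80° limit. I hand in.

```bash
python3 -c "
from h import *
print(manip.job_done()); s=manip.observe(); print(s['t'],s['force'])"
```

```text
the job is handed in; nothing more can be done
None
the job is handed in; nothing more can be done
```

The four-hole plate is on the grey turntable hub with the latch swung shut over its rim. I handed the job in at about 22 s; the hand-in gives no verdict.

- **Grasp:** the first lift missed because the fingers had not finished closing. A check showed the plate had not moved, and the second grasp held.
- **Fit:** I lined the handle up with the studs seen at about 38° anticlockwise from the stand's x axis, rounded from two readings of 38.1° and 38.5°. The plate slid down with no noticeable side force and touched the hub at the expected height, about 5 N.
- **Seating check:** a stud showed in each of the four holes. The plate was level and its centre within about 1 to 2 mm of the hub axis. Depth readings were about 1.7 mm low, within the camera calibration.
- **Latch:** I gripped the pin and swung it until the resistance reached about 12 N, then let go. The image put it at about 87° (1.52 rad), slightly short of the 90° stop. I put that gap down to pixel reading error; the limit is 1.40 rad.
- **Not verified:** the arm blocked most of the turntable in the last top picture, so the latch check rests on the wrist camera alone. I did not measure the bench tools, bowl, oil can or other plate again; I felt no unexpected contact along the way.

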